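# Carry the tray of loose bolt and nut to the bench mat

## Robot

A 7-joint arm with a two-finger parallel gripper is mounted at the origin on a cart in front of the work surface, level with it; the furniture and walls round the work are solid. World frame = base frame: x ahead of the robot, y to its left, z up, the work surface at z = 0. Lengths are in m, angles in rad, forces in N, time in s.
With the tool pointing down it reaches from about 0.4 to 0.875 m from the base axis. Payload 4.4 kg.
Tool frame: the origin (TCP) lies between the finger pads; the fingertips stand 11 mm ahead of it and the grasp point (between the pads) lies 8 mm behind it; z points along the fingers, y is the line along which they close (so a half turn about z gives the same grasp; the last joint's range is limited). The gripper opens to 85 mm and grips with 20 to 120 N. Pads are 22 mm wide; open, the fingers measure 114 mm over their backs; the gripper's body (76 mm by 85 mm) begins 54 mm behind the grasp point. The pads swing forward as they close: fully open they stand 13 mm farther back than shut.
Start: joints at [1.161, 0.628, 0.038, 1.517, -0.027, 0.996, -0.02], TCP at [0.219, -0.612, 0.242] pointing down, gripper open.
Joint ranges: [-3.06, 3.06], [-0.37, 2.12], [-1.25, 1.32], [0.18, 2.47], [-1.1, 4.24], [0.23, 1.98], [-2.94, 2.94]. Speed limits (rad/s): [2.57, 2.57, 3.14, 3.14, 3.14, 3.14, 3.14].

## Interface

Orientations are given as a unit quaternion [w, x, y, z].
In Python, from bench import manip, camera, camera_params, regions_of gives the robot as it stands.
- The arm moves only by the tool send_rows, never from a script. Its argument "deltas" is a list of rows, each an object with "delta_pos": the shift along the tool's x, y, z in m, a list of three; "rot": the turn, a rotation vector about the tool's x, y, z in rad, a list of three; "hand": the closure, from -1 (fully open) to 1 (shut), so that 0 is half open. A call has 1 to 20 rows; each row shifts and turns the commanded pose from where the row before left it, along the tool's axes as they then stand; what a row does not reach is not made up. A row lasts 1/12 s, in which the tool goes at most 41.7 mm and 7.16 degrees, less where a joint would pass 70% of its speed; a pose out of reach is approached as far as the arm can. A call with a gripper value outside its range is refused whole. The fingers move at their own pace and stop on an object; "newtons" is the grip in N (left out, the last holds). Time passes only in rows, so rows that do not move let the fingers close. It gives the time, the measured TCP pose, the force, the opening and the grip force at its end, in the units of the state.
- manip.read_state(): the state, without advancing time (a new reading comes with each control period).
- camera(name): name is "scene" or "top" or "wrist"; returns the picture (400x640x3 uint8, red, green, blue); there is no depth.
- camera_params(name): a dict with "K" (3x3 intrinsics, pixels), "R" (3x3) and "t" (3): a world point X has camera coordinates R X + t; the wrist camera has in their place "hand_eye" (4x4, takes a point from camera to tool coordinates, whose origin is the TCP and whose axes are the flange's). Camera axes: x right, y down, z forward; pixel columns grow to the right and rows downward; lengths in m; the calibration is good to about 2 mm. A picture is of the moment at which its call begins: read the wrist's pose just before it. camera_params takes no time and is no camera call.
- manip.sign_off(): hands the job in; it is judged then, once.
Trained networks look in the newest picture that a camera, given by its name, has taken for a name from the list of things; names that differ only in an ending like _2 or _b are one class to them, and where a whole thing is asked for, a point or a joint stands for the part that bears it (a point fixed in the world has none). Each returns a list of dicts, best first, with "p" (0 to 1); they miss things now and then, are a little off and sometimes report something else, mostly with a low value. They report only what shows in the picture. A call takes as long as a camera call. They do not tell look-alikes from the thing itself.
- regions_of(camera, label): "region" (400x640 bool, what is visible of it) and "bbox" ([centre column, centre row, width, height] in pixels, round what is visible of it).
The state is a dict: "time_s": time; "joints": joint angles; "joint_velocities": joint speeds; "joint_torque": joint torques, N m; "tcp_pos": TCP position; "tcp_rot": TCP orientation; "force": force on the tool from outside, world axes, zero at the start; "wrist_torque": the same for the moment, N m; "width": opening from 0.0 (shut) to 1.0 (fully open); "grip_force": force on a finger pad.
Only numpy, scipy, OpenCV 4.12 (cv2) and the standard library are available. Lean on these libraries where they do the work, as an engineer would, in place of code of your own. Each camera call takes 0.05 s, during which the arm holds its last target. There are 200 camera calls.

## Task

Pick up the green carrying tray that holds the loose steel bolt and nut (not the one with the screwdriver), carry it level so that nothing falls out, and stand it centred on the blue mat, lengthwise along the mat. Let go with the bolt and the nut still in it.

Things in the scene. Friction and masses are not known exactly. Their poses are not given: they have to be found in the camera images.
- tray: open green metal tray, 140 (x) x 100 (y) mm, walls 32 high, holding the bolt and nut; 0.3 kg. A wooden handle bar runs along its x over its middle, on end straps: 126 long, 16 wide, underside 73 and top 95 above the tray's underside; open below. Origin: centre of the underside, z up. An identical tray with a blue screwdriver stands beside it on the left of the bench, on either side.
- nut: loose grey-brown steel hex nut, 36 x 41 x 20 mm high, 0.11 kg, lying flat in the tray. Origin: centre of its underside.
- bolt: loose steel hex bolt, 62 mm long, shaft 12 mm and head 20 mm across, 0.08 kg, lying in the tray. Origin: at mid-length, at the bottom side; its y axis runs along the shaft. It may roll.
- mat: blue mat with a white border line, 170 (x) x 140 (y) mm, 3 mm thick, fixed on the right part of the bench. Origin: centre of its underside, z up. Two closed tool cases, stacked about 0.2 m high, stand between the trays and the mat. A tall wooden stand rises at the left end of the bench, left of the trays (x from 0.29 m on, y above 0.5 m).
Mind the look-alikes: they are no part of the job. Of the things that look like the nut, the smaller one is meant.

How it is judged:
By the outcome, as a careful person would: the job done as asked, in the order asked, and still so for the second after the job is handed in, with the robot touching nothing.
It also fails if it takes over 51 s, if anything falls off the work surface, if the arm or the gripper's body presses on something with over 40 N, if the wrist force passes 120 N, or if a joint passes its speed limit or range.

## Working session

There is one attempt and no reset: what is moved stays moved. The work goes in short steps, Python scripts to look and compute and a tool call to move; the robot and the scene stay as the last step left them, time stands still between calls to the robot, and variables do not carry over. Pictures are saved under pics/ and viewed, at most 10 in all, crops included, and the job is handed in when it is done.

Besides the shell and the picture viewer there is one more tool, called after "Request:" in YAML: its name, and indented under it one key for each argument. send_rows: Moves the arm, as the interface text tells. Its arguments: {"type":"object","properties":{"deltas":{"type":"array"},"newtons":{"type":"number"}},"required":["deltas"]}

```bash
mkdir -p pics; ls
python3 - <<'E'
from bench import manip, camera, camera_params, regions_of
import cv2, numpy as np
print(manip.read_state())
ims=[]
for n in ["scene","top"]:
    im=camera(n); cv2.imwrite(f"pics/{n}0.png",im[:,:,::-1])
    p=camera_params(n); print(n,p)
    for l in ["tray","nut","bolt","mat"]:
        for r in regions_of(n,l): print(n,l,round(r["p"],2),np.round(r["bbox"]))
print(camera_params("wrist"))
E
```

```text
pics
{'time_s': 0.0, 'joints': array([ 1.16117737,  0.62935876,  0.03843214,  1.51835442, -0.02699803,
        0.99628067, -0.02003658]), 'joint_velocities': array([-1.26823506e-03,  6.01465522e-04, -1.12722450e-03,  9.14350995e-04,
       -3.44451186e-05,  8.70993525e-04, -4.54139747e-04]), 'joint_torque': array([ 3.80675292e-04, -5.63395035e+01,  1.22618169e+00, -1.93442702e+01,
        1.09597453e-02,  1.06152578e-02,  6.23443697e-06]), 'tcp_pos': array([ 0.21893825, -0.61138884,  0.24138504]), 'tcp_rot': array([-9.25998565e-04,  9.85261816e-01,  1.71050483e-01, -1.71475017e-04]), 'force': array([ 0.87645929,  0.53355705, -0.0337721 ]), 'wrist_torque': array([-0.00693531, -0.00500906,  0.00196772]), 'grip_force': 0.0, 'width': 0.9990978563991753}
scene {'K': array([[398.73121031,   0.        , 316.18665051],
       [  0.        , 398.73121031, 195.44025229],
       [  0.        ,   0.        ,   1.        ]]), 'R': array([[-0.53008381, -0.84772258,  0.0194314 ],
       [-0.54426947,  0.32258261, -0.77441023],
       [ 0.65021681, -0.42107825, -0.63238534]]), 't': array([0.23734194
[... 536 characters left out ...]
21559])}
top tray 0.76 [246. 227.  37.  44.]
top nut 0.54 [266. 169.  17.  20.]
top nut 0.39 [250. 217.   9.  12.]
top bolt 0.41 [246. 233.  15.   7.]
top mat 0.93 [434. 209.  52.  58.]
{'K': array([[329.75464444,   0.        , 320.81882747],
       [  0.        , 329.75464444, 198.5285851 ],
       [  0.        ,   0.        ,   1.        ]]), 'hand_eye': array([[-6.48667402e-04, -9.53243861e-01, -3.02201456e-01,
         7.75576699e-02],
       [ 9.99999753e-01, -5.36719798e-04, -4.53480240e-04,
        -3.53163647e-04],
       [ 2.70079750e-04, -3.02201676e-01,  9.53243974e-01,
        -1.32348350e-01],
       [ 0.00000000e+00,  0.00000000e+00,  0.00000000e+00,
         1.00000000e+00]])}
```

View pics/top0.png

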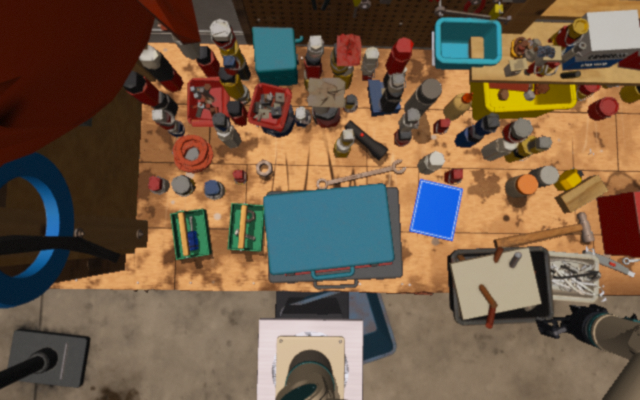

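View pics/scene0.png

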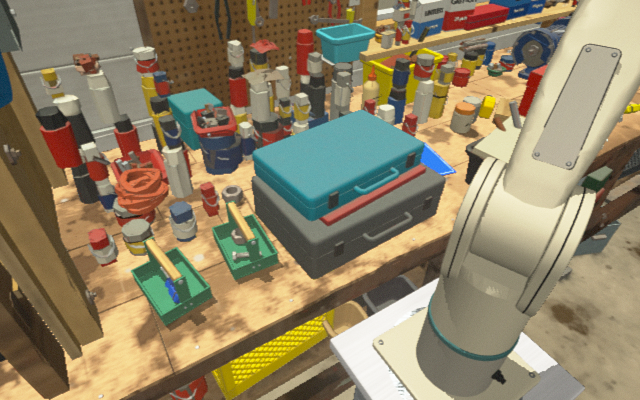

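The top view shows green trays at (192,234), with the blue screwdriver, and (246,228), with the bolt and nut. The blue mat is at (436,209) and the cases are at (330,230). A larger look-alike nut lies on the bench at (265,169). I choose the tray at (246,228) and will check it in a crop.

```bash
cat > h.py <<'E'
from bench import manip, camera, camera_params, regions_of
import cv2, numpy as np
from scipy.spatial.transform import Rotation as Ro
def ext(n,state=None):
    p=camera_params(n)
    if n!="wrist": return p["K"],p["R"],p["t"]
    T=np.eye(4); q=state["tcp_rot"]; T[:3,:3]=Ro.from_quat(q,scalar_first=True).as_matrix(); T[:3,3]=state["tcp_pos"]
    M=np.linalg.inv(T@p["hand_eye"]); return p["K"],M[:3,:3],M[:3,3]
def back(uv,z,n,state=None):
    K,R,t=ext(n,state); uv=np.atleast_2d(np.array(uv,float))
    d=np.c_[uv,np.ones(len(uv))]@np.linalg.inv(K).T@R; c=-R.T@t
    return c+d*((z-c[2])/d[:,2])[:,None]
def mask(im,lo,hi,box):
    h=cv2.cvtColor(im,cv2.COLOR_RGB2HSV); m=cv2.inRange(h,np.array(lo),np.array(hi)); o=np.zeros_like(m); a,b,c,d=box; o[b:d,a:c]=m[b:d,a:c]
    return o
def rect(m,z,n,state=None):
    v,u=np.nonzero(m); P=back(np.c_[u,v],z,n,state)[:,:2].astype(np.float32)
    return cv2.minAreaRect(P*1000),len(u)
E
python3 - <<'E'
from h import *
im=cv2.imread("pics/top0.png")[:,:,::-1].copy()
print("mat",rect(mask(im,[105,150,150],[125,255,255],(400,170,470,250)),.003,"top"))
for b in [(170,200,214,265),(226,200,264,256)]:
    print("handle",rect(mask(im,[12,80,150],[25,255,255],(b[0]+8,b[1]+2,b[2]-8,b[3]-6)),.095,"top"))
    print("green",rect(mask(im,[60,100,30],[82,255,255],b),.032,"top"))
m=mask(im,[85,80,60],[102,255,255],(262,180,396,285)); 
print("case",rect(m,.2,"top"))
print("gray case corners",back([[402,187],[402,277],[265,282]],.1,"top").round(3))
for r in regions_of("top","mat")[:1]: print(rect(r["region"],.003,"top"))
c=cv2.resize(im[195:270,160:290],None,fx=6,fy=6,interpolation=cv2.INTER_CUBIC); cv2.imwrite("pics/c1.png",c[:,:,::-1])
E
```

```text
mat (((494.1794738769531, -389.987548828125), (134.41790771484375, 164.5283660888672), 78.34844970703125), 2011)
handle (((424.6532287597656, 342.6927795410156), (151.98822021484375, 77.13726043701172), 2.146101236343384), 432)
green (((408.6446838378906, 364.6289367675781), (137.37454223632812, 103.90055847167969), 9.701889038085938), 937)
handle (((437.44476318359375, 192.5760498046875), (129.2845916748047, 60.438262939453125), 0.8810352683067322), 242)
green (((431.7808532714844, 196.61447143554688), (98.83846282958984, 138.13572692871094), 87.5411376953125), 982)
case (((415.7525634765625, -46.816314697265625), (234.46115112304688, 329.45391845703125), 6.670991897583008), 10054)
gray case corners [[ 0.553 -0.263  0.1  ]
 [ 0.293 -0.262  0.1  ]
 [ 0.275  0.128  0.1  ]]
(((495.0999450683594, -390.8310546875), (144.57366943359375, 171.41268920898438), 77.99967956542969), 2397)
```

View pics/c1.png

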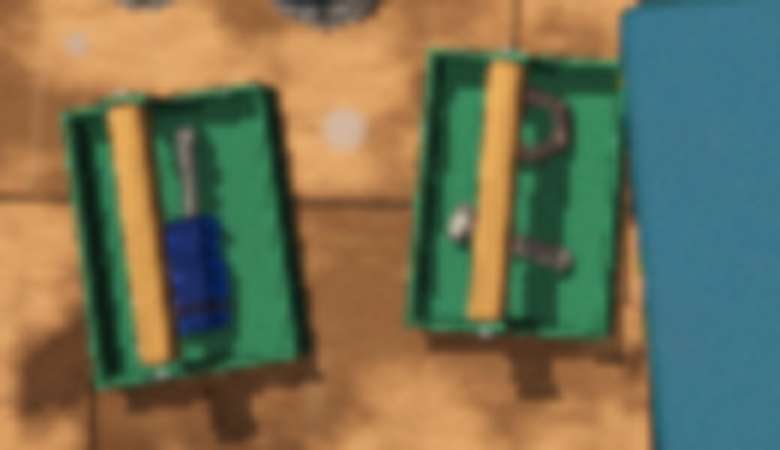

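The crop confirms it: the right-hand tray holds the nut (crop 545,125) and the bolt (crop 510,240). The left tray holds the blue screwdriver. First I rise, turn and go above the tray.

Request:
send_rows:
  deltas:
    - {"delta_pos": [0, 0, -0.012], "rot": [0, 0, 0.05], "hand": 0}
    - {"delta_pos": [0, 0, -0.012], "rot": [0, 0, 0.05], "hand": 0}
    - {"delta_pos": [0, 0, -0.012], "rot": [0, 0, 0.05], "hand": 0}
    - {"delta_pos": [0, 0, -0.012], "rot": [0, 0, 0.05], "hand": 0}
    - {"delta_pos": [0, 0, -0.012], "rot": [0, 0, 0.05], "hand": 0}
    - {"delta_pos": [0, 0, -0.012], "rot": [0, 0, 0.05], "hand": 0}
    - {"delta_pos": [0, 0, -0.012], "rot": [0, 0, 0.05], "hand": 0}
    - {"delta_pos": [0, 0, -0.012], "rot": [0, 0, 0.05], "hand": 0}
    - {"delta_pos": [0.018, -0.031, 0], "rot": [0, 0, 0], "hand": 0}
    - {"delta_pos": [0.018, -0.031, 0], "rot": [0, 0, 0], "hand": 0}
    - {"delta_pos": [0.018, -0.031, 0], "rot": [0, 0, 0], "hand": 0}
    - {"delta_pos": [0.018, -0.031, 0], "rot": [0, 0, 0], "hand": 0}
    - {"delta_pos": [0.018, -0.031, 0], "rot": [0, 0, 0], "hand": 0}
    - {"delta_pos": [0.018, -0.031, 0], "rot": [0, 0, 0], "hand": 0}
    - {"delta_pos": [0.018, -0.031, 0], "rot": [0, 0, 0], "hand": 0}
    - {"delta_pos": [0.018, -0.031, 0], "rot": [0, 0, 0], "hand": 0}
    - {"delta_pos": [0.018, -0.031, 0], "rot": [0, 0, 0], "hand": 0}
    - {"delta_pos": [0.018, -0.031, 0], "rot": [0, 0, 0], "hand": 0}
    - {"delta_pos": [0.018, -0.031, 0], "rot": [0, 0, 0], "hand": 0}
    - {"delta_pos": [0.018, -0.031, 0], "rot": [0, 0, 0], "hand": 0}

```text
time_s: 2.22
tcp_pos: [0.4564, -0.2511, 0.3386]
tcp_rot: [0.0, 1.0, -0.028, 0.0]
force: [0.8, -0.8, -0.6]
width: 0.5
grip_force: 0.0
```

Request:
send_rows:
  deltas:
    - {"delta_pos": [-0.003, -0.03, 0], "rot": [0, 0, 0], "hand": 0}
    - {"delta_pos": [-0.003, -0.03, 0], "rot": [0, 0, 0], "hand": 0}
    - {"delta_pos": [-0.003, -0.03, 0], "rot": [0, 0, 0], "hand": 0}
    - {"delta_pos": [-0.003, -0.03, 0], "rot": [0, 0, 0], "hand": 0}
    - {"delta_pos": [-0.003, -0.03, 0], "rot": [0, 0, 0], "hand": 0}
    - {"delta_pos": [-0.003, -0.03, 0], "rot": [0, 0, 0], "hand": 0}
    - {"delta_pos": [-0.003, -0.03, 0], "rot": [0, 0, 0], "hand": 0}
    - {"delta_pos": [-0.003, -0.03, 0], "rot": [0, 0, 0], "hand": 0}
    - {"delta_pos": [-0.003, -0.03, 0], "rot": [0, 0, 0], "hand": 0}
    - {"delta_pos": [-0.003, -0.03, 0], "rot": [0, 0, 0], "hand": 0}
    - {"delta_pos": [-0.003, -0.03, 0], "rot": [0, 0, 0], "hand": 0}
    - {"delta_pos": [-0.003, -0.03, 0], "rot": [0, 0, 0], "hand": 0}
    - {"delta_pos": [-0.003, -0.03, 0], "rot": [0, 0, 0], "hand": 0}
    - {"delta_pos": [-0.003, -0.03, 0], "rot": [0, 0, 0], "hand": 0}
    - {"delta_pos": [-0.003, -0.025, 0], "rot": [0, 0, 0], "hand": 0}
    - {"delta_pos": [0, 0, 0], "rot": [0, 0, 0], "hand": 0}
    - {"delta_pos": [0, 0, 0], "rot": [0, 0, 0], "hand": 0}

```text
time_s: 3.63
tcp_pos: [0.4354, 0.1955, 0.3383]
tcp_rot: [-0.0, 1.0, -0.026, 0.0]
force: [0.0, -0.6, 0.4]
width: 0.5
grip_force: 0.0
```

Run:
```python
from h import *
s=manip.read_state(); im=camera("wrist"); print(s["time_s"],s["tcp_pos"],s["tcp_rot"])
cv2.imwrite("pics/w1.png",im[:,:,::-1]); np.save("s1.npy",s,allow_pickle=True)
K,R,t=ext("wrist",s)
for p in [[.432,.197,.095],[.432,.197,0]]:
    c=K@(R@np.array(p)+t); print(c[:2]/c[2])
```

```text
3.6333 [0.43539448 0.19551737 0.33834774] [-1.40778843e-04  9.99651633e-01 -2.63930146e-02  3.18749224e-05]
[320.25153682 167.0879223 ]
[320.40195818 153.0918885 ]
```

View pics/w1.png

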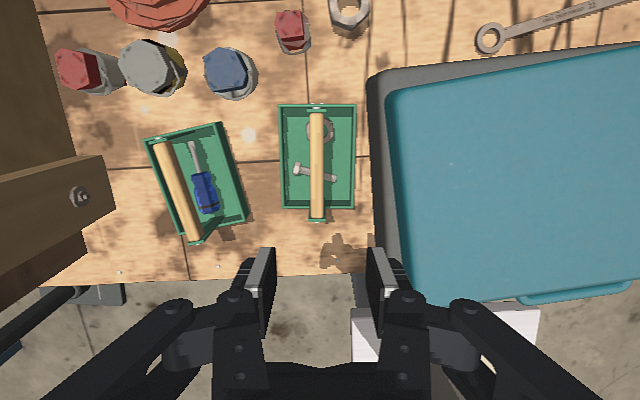

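The wrist view shows the target tray at (318,157), its handle from (317,112) to (317,220), and the nut and bolt inside. The case is to the right, with its edge at about (372,…).

Run:
```python
from h import *
im=cv2.imread("pics/w1.png")[:,:,::-1].copy(); s=np.load("s1.npy",allow_pickle=True).item()
r=rect(mask(im,[12,60,150],[28,255,255],(305,113,330,220)),.095,"wrist",s); print(r)
print(back([[317,113],[317,219],[279,104],[356,104]],.095,"wrist",s).round(4))
print(back([[279,104],[356,104],[355,209],[281,208]],.032,"wrist",s).round(4))
print("case edge",back([[370,80],[375,215]],.1,"wrist",s).round(3))
```

```text
(((430.5615539550781, 204.47555541992188), (20.66476821899414, 125.55266571044922), 86.1072998046875), 1390)
[[0.4929 0.1973 0.095 ]
 [0.3679 0.2044 0.095 ]
 [0.5047 0.2383 0.095 ]
 [0.5002 0.1541 0.095 ]]
[[0.5034 0.2461 0.032 ]
 [0.4981 0.1478 0.032 ]
 [0.3558 0.1522 0.032 ]
 [0.3628 0.2563 0.032 ]]
case edge [[0.524 0.139 0.1  ]
 [0.371 0.135 0.1  ]]
```

Request:
send_rows:
  deltas:
    - {"delta_pos": [0, -0.0055, 0.02], "rot": [0, 0, 0.008], "hand": 0}
    - {"delta_pos": [0, 0, 0.025], "rot": [0, 0, 0], "hand": 0}
    - {"delta_pos": [0, 0, 0.025], "rot": [0, 0, 0], "hand": 0}
    - {"delta_pos": [0, 0, 0.025], "rot": [0, 0, 0], "hand": 0}
    - {"delta_pos": [0, 0, 0.025], "rot": [0, 0, 0], "hand": 0}
    - {"delta_pos": [0, 0, 0.025], "rot": [0, 0, 0], "hand": 0}
    - {"delta_pos": [0, 0, 0.025], "rot": [0, 0, 0], "hand": 0}
    - {"delta_pos": [0, 0, 0.02], "rot": [0, 0, 0], "hand": 0}
    - {"delta_pos": [0, 0, 0], "rot": [0, 0, 0], "hand": 0}

```text
time_s: 4.43
tcp_pos: [0.4343, 0.1967, 0.1454]
tcp_rot: [0.002, 0.999, -0.033, -0.003]
force: [-0.6, -0.2, 0.5]
width: 0.499
grip_force: 0.0
```

Run:
```python
from h import *
s=manip.read_state(); im=camera("wrist"); print(s["time_s"],s["tcp_pos"],s["tcp_rot"])
cv2.imwrite("pics/w2.png",im[:,:,::-1])
K,R,t=ext("wrist",s)
for p in [[.431,.201,.095],[.494,.197,.095],[.368,.205,.095]]:
    c=K@(R@np.array(p)+t); print(c[:2]/c[2])
```

```text
4.4333 [0.43432453 0.19672646 0.14539476] [ 0.00212412  0.99943942 -0.0332912  -0.00283505]
[314.575011   234.55867581]
[313.45392547 127.92242658]
[315.49639772 322.19982559]
```

View pics/w2.png

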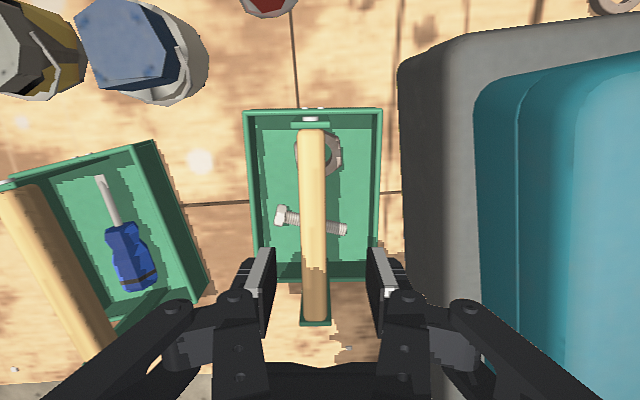

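The handle runs from (311,130) to (314,322), about 5 mm left of the tool's middle. I correct that, go down and grip.

Request:
send_rows:
  deltas:
    - {"delta_pos": [0, -0.005, 0.01], "rot": [0, 0, 0.0], "hand": 0}
    - {"delta_pos": [0, 0, 0.015], "rot": [0, 0, 0], "hand": 0}
    - {"delta_pos": [0, 0, 0.015], "rot": [0, 0, 0], "hand": 0}
    - {"delta_pos": [0, 0, 0.015], "rot": [0, 0, 0], "hand": 0}
    - {"delta_pos": [0, 0, 0.01], "rot": [0, 0, 0], "hand": 0}
    - {"delta_pos": [0, 0, 0.0], "rot": [0, 0, 0], "hand": 0}
    - {"delta_pos": [0, 0, 0], "rot": [0, 0, 0], "hand": 0}
  newtons: 80

```text
time_s: 5.07
tcp_pos: [0.4368, 0.2048, 0.0837]
tcp_rot: [-0.0, 0.999, -0.032, 0.0]
force: [-0.0, 0.5, 1.0]
width: 0.501
grip_force: 0.0
```

Run:
```python
from h import *
s=manip.read_state(); print(s["joints"].round(3),s["tcp_pos"],s["tcp_rot"].round(4),s["force"])
```

```text
[-0.432  0.659 -0.095  2.108  0.157  0.38  -2.288] [0.43677563 0.20478921 0.08365858] [-1.000e-04  9.995e-01 -3.210e-02  3.000e-04] [-4.46578452e-04  4.55382939e-01  1.01107114e+00]
```

Request:
send_rows:
  deltas:
    - {"delta_pos": [0, 0.003, 0.007], "rot": [0, 0, 0], "hand": 0}
    - {"delta_pos": [0, 0, 0], "rot": [0, 0, 0], "hand": 0}
    - {"delta_pos": [0, 0, 0], "rot": [0, 0, 0], "hand": 0.2}
    - {"delta_pos": [0, 0, 0], "rot": [0, 0, 0], "hand": 0.4}
    - {"delta_pos": [0, 0, 0], "rot": [0, 0, 0], "hand": 0.5}
    - {"delta_pos": [0, 0, 0], "rot": [0, 0, 0], "hand": 0.6}
    - {"delta_pos": [0, 0, 0], "rot": [0, 0, 0], "hand": 0.7}
    - {"delta_pos": [0, 0, 0], "rot": [0, 0, 0], "hand": 0.8}
    - {"delta_pos": [0, 0, 0], "rot": [0, 0, 0], "hand": 1}
    - {"delta_pos": [0, 0, 0], "rot": [0, 0, 0], "hand": 1}
    - {"delta_pos": [0, 0, 0], "rot": [0, 0, 0], "hand": 1}
    - {"delta_pos": [0, 0, 0], "rot": [0, 0, 0], "hand": 1}
  newtons: 80

```text
time_s: 6.07
tcp_pos: [0.4363, 0.2016, 0.0767]
tcp_rot: [-0.0, 0.999, -0.032, 0.0]
force: [-0.9, -1.2, 5.7]
width: 0.174
grip_force: 78.2
```

Request:
send_rows:
  deltas:
    - {"delta_pos": [0, 0, -0.004], "rot": [0, 0, 0], "hand": 1}
    - {"delta_pos": [0, 0, -0.008], "rot": [0, 0, 0], "hand": 1}
    - {"delta_pos": [0, 0, -0.012], "rot": [0, 0, 0], "hand": 1}
    - {"delta_pos": [0, 0, -0.016], "rot": [0, 0, 0], "hand": 1}
    - {"delta_pos": [0, 0, -0.018], "rot": [0, 0, 0], "hand": 1}
    - {"delta_pos": [0, 0, -0.018], "rot": [0, 0, 0], "hand": 1}
    - {"delta_pos": [0, 0, -0.018], "rot": [0, 0, 0], "hand": 1}
    - {"delta_pos": [0, 0, -0.018], "rot": [0, 0, 0], "hand": 1}
    - {"delta_pos": [0, 0, -0.018], "rot": [0, 0, 0], "hand": 1}
    - {"delta_pos": [0, 0, -0.018], "rot": [0, 0, 0], "hand": 1}
    - {"delta_pos": [0, 0, -0.018], "rot": [0, 0, 0], "hand": 1}
    - {"delta_pos": [0, 0, -0.018], "rot": [0, 0, 0], "hand": 1}
    - {"delta_pos": [0, 0, -0.018], "rot": [0, 0, 0], "hand": 1}
    - {"delta_pos": [0, 0, -0.018], "rot": [0, 0, 0], "hand": 1}
    - {"delta_pos": [0, 0, -0.016], "rot": [0, 0, 0], "hand": 1}
    - {"delta_pos": [0, 0, -0.012], "rot": [0, 0, 0], "hand": 1}
    - {"delta_pos": [0, 0, -0.008], "rot": [0, 0, 0], "hand": 1}
    - {"delta_pos": [0, 0, -0.004], "rot": [0, 0, 0], "hand": 1}
    - {"delta_pos": [0, 0, 0], "rot": [0, 0, 0], "hand": 1}
    - {"delta_pos": [0, 0, 0], "rot": [0, 0, 0], "hand": 1}

```text
time_s: 7.73
tcp_pos: [0.4357, 0.2013, 0.3358]
tcp_rot: [0.0, 0.999, -0.032, -0.001]
force: [0.0, -0.7, -4.6]
width: 0.172
grip_force: 78.1
```

Run:
```python
from h import *
s=manip.read_state(); im=camera("wrist"); b=camera("scene")[100:350,120:400]
print(s["tcp_pos"],s["tcp_rot"].round(4),s["wrist_torque"])
cv2.imwrite("pics/w3.png",np.hstack([cv2.resize(im,(448,280)),cv2.resize(b,(314,280))])[:,:,::-1])
```

```text
[0.4356864  0.20134954 0.33575292] [ 3.000e-04  9.995e-01 -3.210e-02 -6.000e-04] [ 0.02683299  0.02786188 -0.00742437]
```

View pics/w3.png

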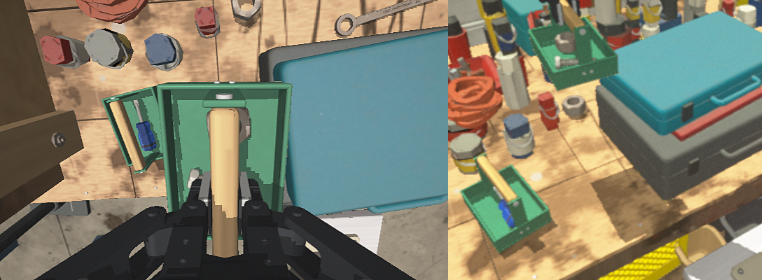

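The tray hangs level with the nut and bolt in it. I carry it over the cases.

Request:
send_rows:
  deltas:
    - {"delta_pos": [0.001, 0.005, 0], "rot": [0, 0, 0], "hand": 1}
    - {"delta_pos": [0.002, 0.01, 0], "rot": [0, 0, 0], "hand": 1}
    - {"delta_pos": [0.003, 0.015, 0], "rot": [0, 0, 0], "hand": 1}
    - {"delta_pos": [0.0035, 0.02, 0], "rot": [0, 0, 0], "hand": 1}
    - {"delta_pos": [0.0035, 0.02, 0], "rot": [0, 0, 0], "hand": 1}
    - {"delta_pos": [0.0035, 0.02, 0], "rot": [0, 0, 0], "hand": 1}
    - {"delta_pos": [0.0035, 0.02, 0], "rot": [0, 0, 0], "hand": 1}
    - {"delta_pos": [0.0035, 0.02, 0], "rot": [0, 0, 0], "hand": 1}
    - {"delta_pos": [0.0035, 0.02, 0], "rot": [0, 0, 0], "hand": 1}
    - {"delta_pos": [0.0035, 0.02, 0], "rot": [0, 0, 0], "hand": 1}
    - {"delta_pos": [0.0035, 0.02, 0], "rot": [0, 0, 0], "hand": 1}
    - {"delta_pos": [0.0035, 0.02, 0], "rot": [0, 0, 0], "hand": 1}
    - {"delta_pos": [0.0035, 0.02, 0], "rot": [0, 0, 0], "hand": 1}
    - {"delta_pos": [0.0035, 0.02, 0], "rot": [0, 0, 0], "hand": 1}
    - {"delta_pos": [0.0035, 0.02, 0], "rot": [0, 0, 0], "hand": 1}
    - {"delta_pos": [0.0035, 0.02, 0], "rot": [0, 0, 0], "hand": 1}
    - {"delta_pos": [0.0035, 0.02, 0], "rot": [0, 0, 0], "hand": 1}

```text
time_s: 9.25
tcp_pos: [0.4704, -0.1134, 0.336]
tcp_rot: [0.0, 0.999, -0.033, -0.0]
force: [0.3, 0.8, -4.0]
width: 0.171
grip_force: 78.1
```

Request:
send_rows:
  deltas:
    - {"delta_pos": [0.0035, 0.02, 0], "rot": [0, 0, 0], "hand": 1}
    - {"delta_pos": [0.0035, 0.02, 0], "rot": [0, 0, 0], "hand": 1}
    - {"delta_pos": [0.0035, 0.02, 0], "rot": [0, 0, 0], "hand": 1}
    - {"delta_pos": [0.0035, 0.02, 0], "rot": [0, 0, 0], "hand": 1}
    - {"delta_pos": [0.0035, 0.02, 0], "rot": [0, 0, 0], "hand": 1}
    - {"delta_pos": [0.0035, 0.02, 0], "rot": [0, 0, 0], "hand": 1}
    - {"delta_pos": [0.0035, 0.02, 0], "rot": [0, 0, 0], "hand": 1}
    - {"delta_pos": [0.0035, 0.02, 0], "rot": [0, 0, 0], "hand": 1}
    - {"delta_pos": [0.0035, 0.02, 0], "rot": [0, 0, 0], "hand": 1}
    - {"delta_pos": [0.0035, 0.02, 0], "rot": [0, 0, 0], "hand": 1}
    - {"delta_pos": [0.0035, 0.02, 0], "rot": [0, 0, 0], "hand": 1}
    - {"delta_pos": [0.0035, 0.02, 0], "rot": [0, 0, 0], "hand": 1}
    - {"delta_pos": [0.003, 0.018, 0], "rot": [0, 0, 0], "hand": 1}
    - {"delta_pos": [0.002, 0.012, 0], "rot": [0, 0, 0], "hand": 1}
    - {"delta_pos": [0.001, 0.006, 0], "rot": [0, 0, 0], "hand": 1}
    - {"delta_pos": [0, 0, 0], "rot": [0, 0, 0], "hand": 1}
    - {"delta_pos": [0, 0, 0], "rot": [0, 0, 0], "hand": 1}

```text
time_s: 10.67
tcp_pos: [0.5011, -0.389, 0.3359]
tcp_rot: [-0.001, 0.999, -0.032, -0.0]
force: [-0.6, 1.3, -4.5]
width: 0.173
grip_force: 78.2
```

Run:
```python
from h import *
s=manip.read_state(); im=camera("wrist"); b=camera("top")
print(s["time_s"],s["tcp_pos"],s["tcp_rot"].round(4),s["wrist_torque"])
cv2.imwrite("pics/w4raw.png",im[:,:,::-1]);np.save("s4.npy",s,allow_pickle=True)
cv2.imwrite("pics/w4.png",np.hstack([cv2.resize(im,(480,300)),cv2.resize(b[150:270,380:500],(300,300))])[:,:,::-1])
```

```text
10.6667 [ 0.50114559 -0.38902794  0.33592683] [-8.000e-04  9.995e-01 -3.200e-02 -3.000e-04] [ 0.10822528  0.02270041 -0.01653493]
```

View pics/w4.png

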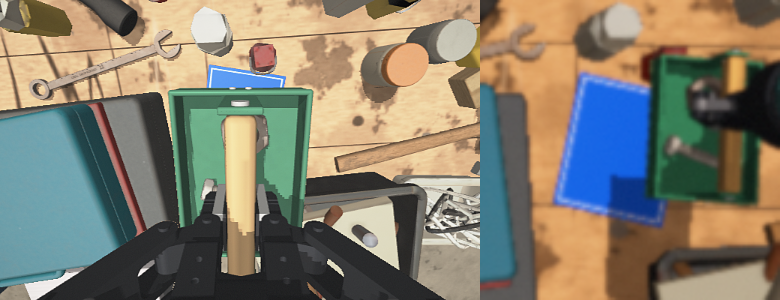

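The tray is over the mat area with the nut at its far end and the bolt visible. The mat's far edge shows in the wrist view from about (210,66) to (285,77).

Run:
```python
from h import *
im=cv2.imread("pics/w4raw.png")[:,:,::-1].copy(); s=np.load("s4.npy",allow_pickle=True).item()
m=mask(im,[100,120,100],[128,255,255],(260,70,400,125)); v,u=np.nonzero(m)
for c in ([u[np.argmin(u+2*v)],v[np.argmin(u+2*v)]],[u[u.argmax()],v[u.argmax()]],[u[u.argmin()],v[u.argmin()]]): print(c,back([c],.003,"wrist",s).round(4))
print(back([[280,88],[380,102.5]],.003,"wrist",s).round(4))
t=cv2.imread("pics/top0.png")[:,:,::-1].copy()
m=mask(t,[100,60,90],[128,255,255],(400,170,470,250))
(c,sz,a),n=rect(m,.003,"top"); print(c,sz,a); print((cv2.boxPoints((c,sz,a))).round(1))
print("pan",back([[449,251],[449,251]],.06,"top").round(3))
```

```text
[np.int64(280), np.int64(86)] [[ 0.5918 -0.3392  0.003 ]]
[np.int64(380), np.int64(102)] [[ 0.5627 -0.4722  0.003 ]]
[np.int64(276), np.int64(111)] [[ 0.56   -0.3304  0.003 ]]
[[ 0.5893 -0.3389  0.003 ]
 [ 0.562  -0.4722  0.003 ]]
(495.0643615722656, -390.8349304199219) (140.03526306152344, 170.5672607421875) 78.13866424560547
[[ 397.2 -441.8]
 [ 564.1 -476.9]
 [ 592.9 -339.8]
 [ 426.  -304.8]]
pan [[ 0.368 -0.412  0.06 ]
 [ 0.368 -0.412  0.06 ]]
```

Request:
send_rows:
  deltas:
    - {"delta_pos": [0, 0, 0], "rot": [0, 0, 0.01], "hand": 1}
    - {"delta_pos": [0, 0, 0], "rot": [0, 0, 0.025], "hand": 1}
    - {"delta_pos": [0, 0, 0], "rot": [0, 0, 0.035], "hand": 1}
    - {"delta_pos": [0, 0, 0.004], "rot": [0, 0, 0.035], "hand": 1}
    - {"delta_pos": [0, 0, 0.008], "rot": [0, 0, 0.025], "hand": 1}
    - {"delta_pos": [0, 0, 0.012], "rot": [0, 0, 0.013], "hand": 1}
    - {"delta_pos": [-0.0005, 0.0015, 0.016], "rot": [0, 0, 0], "hand": 1}
    - {"delta_pos": [-0.0005, 0.0015, 0.018], "rot": [0, 0, 0], "hand": 1}
    - {"delta_pos": [0, 0, 0.018], "rot": [0, 0, 0], "hand": 1}
    - {"delta_pos": [0, 0, 0.018], "rot": [0, 0, 0], "hand": 1}
    - {"delta_pos": [0, 0, 0.018], "rot": [0, 0, 0], "hand": 1}
    - {"delta_pos": [0, 0, 0.018], "rot": [0, 0, 0], "hand": 1}
    - {"delta_pos": [0, 0, 0.018], "rot": [0, 0, 0], "hand": 1}
    - {"delta_pos": [0, 0, 0.018], "rot": [0, 0, 0], "hand": 1}
    - {"delta_pos": [0, 0, 0.016], "rot": [0, 0, 0], "hand": 1}
    - {"delta_pos": [0, 0, 0.012], "rot": [0, 0, 0], "hand": 1}
    - {"delta_pos": [0, 0, 0.008], "rot": [0, 0, 0], "hand": 1}
    - {"delta_pos": [0, 0, 0.004], "rot": [0, 0, 0], "hand": 1}
    - {"delta_pos": [0, 0, 0], "rot": [0, 0, 0], "hand": 1}
    - {"delta_pos": [0, 0, 0], "rot": [0, 0, 0], "hand": 1}

```text
time_s: 12.43
tcp_pos: [0.5002, -0.3928, 0.1308]
tcp_rot: [0.0, 0.995, -0.103, 0.0]
force: [-0.0, -0.0, -3.6]
width: 0.173
grip_force: 78.2
```

Run:
```python
from h import *
s=manip.read_state(); im=camera("wrist"); b=camera("top"); c=camera("scene")
R=Ro.from_quat(s["tcp_rot"],scalar_first=True).as_matrix()
print(s["time_s"],s["tcp_pos"],s["tcp_rot"].round(4),np.degrees(np.arctan2(R[1,0],R[0,0])))
print("tool shift",R.T@(np.array([.4995,-.392,.0805])-s["tcp_pos"]))
cv2.imwrite("pics/w5.png",np.hstack([cv2.resize(im,(480,300)),cv2.resize(b[150:270,380:500],(300,300))])[:,:,::-1])
```

```text
12.4333 [ 0.50019743 -0.39279686  0.13083167] [ 3.000e-04  9.946e-01 -1.035e-01  5.000e-04] -11.879652737637779
tool shift [-0.00089595 -0.000658    0.05033053]
```

View pics/w5.png

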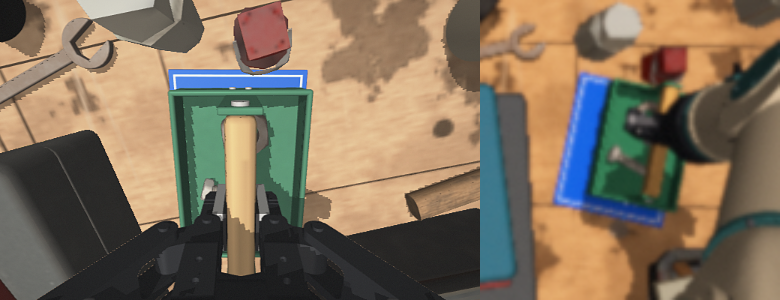

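The tray is parallel to the mat and centred on it: both are centred near column 240 in the wrist view. I set it down.

Request:
send_rows:
  deltas:
    - {"delta_pos": [-0.001, 0, 0.005], "rot": [0, 0, 0], "hand": 1}
    - {"delta_pos": [0, 0, 0.01], "rot": [0, 0, 0], "hand": 1}
    - {"delta_pos": [0, 0, 0.01], "rot": [0, 0, 0], "hand": 1}
    - {"delta_pos": [0, 0, 0.01], "rot": [0, 0, 0], "hand": 1}
    - {"delta_pos": [0, 0, 0.006], "rot": [0, 0, 0], "hand": 1}
    - {"delta_pos": [0, 0, 0.004], "rot": [0, 0, 0], "hand": 1}
    - {"delta_pos": [0, 0, 0.003], "rot": [0, 0, 0], "hand": 1}
    - {"delta_pos": [0, 0, 0.002], "rot": [0, 0, 0], "hand": 1}
    - {"delta_pos": [0, 0, 0.0], "rot": [0, 0, 0], "hand": 1}
    - {"delta_pos": [0, 0, 0.0], "rot": [0, 0, 0], "hand": 1}

```text
time_s: 13.42
tcp_pos: [0.499, -0.3925, 0.0806]
tcp_rot: [0.0, 0.995, -0.103, 0.0]
force: [-0.1, -1.0, -4.7]
width: 0.174
grip_force: 78.2
```

Request:
send_rows:
  deltas:
    - {"delta_pos": [0, 0, 0.0007], "rot": [0, 0, 0], "hand": 1}
    - {"delta_pos": [0, 0, 0], "rot": [0, 0, 0], "hand": 1}
    - {"delta_pos": [0, 0, 0], "rot": [0, 0, 0], "hand": 1}

```text
time_s: 13.67
tcp_pos: [0.4989, -0.3924, 0.0799]
tcp_rot: [0.0, 0.995, -0.103, 0.0]
force: [-0.1, 0.2, -4.3]
width: 0.174
grip_force: 78.2
```

Request:
send_rows:
  deltas:
    - {"delta_pos": [0, 0, 0.0006], "rot": [0, 0, 0], "hand": 1}
    - {"delta_pos": [0, 0, 0], "rot": [0, 0, 0], "hand": 1}
    - {"delta_pos": [0, 0, 0], "rot": [0, 0, 0], "hand": 1}

```text
time_s: 13.92
tcp_pos: [0.4989, -0.3924, 0.0797]
tcp_rot: [0.0, 0.995, -0.103, 0.0]
force: [-0.7, 0.2, 3.2]
width: 0.171
grip_force: 79.2
```

Contact: the wrist force went from -4.3 to +3.2 N. I open gently and retreat upward.

Request:
send_rows:
  deltas:
    - {"delta_pos": [0, 0, 0], "rot": [0, 0, 0], "hand": 0.6}
    - {"delta_pos": [0, 0, 0], "rot": [0, 0, 0], "hand": 0.4}
    - {"delta_pos": [0, 0, 0], "rot": [0, 0, 0], "hand": 0.2}
    - {"delta_pos": [0, 0, 0], "rot": [0, 0, 0], "hand": 0.0}
    - {"delta_pos": [0, 0, 0], "rot": [0, 0, 0], "hand": 0}
    - {"delta_pos": [0, 0, 0], "rot": [0, 0, 0], "hand": 0}
    - {"delta_pos": [0, 0, -0.005], "rot": [0, 0, 0], "hand": 0}
    - {"delta_pos": [0, 0, -0.01], "rot": [0, 0, 0], "hand": 0}
    - {"delta_pos": [0, 0, -0.015], "rot": [0, 0, 0], "hand": 0}
    - {"delta_pos": [0, 0, -0.02], "rot": [0, 0, 0], "hand": 0}
    - {"delta_pos": [0, 0, -0.02], "rot": [0, 0, 0], "hand": 0}
    - {"delta_pos": [0, 0, -0.02], "rot": [0, 0, 0], "hand": 0}
    - {"delta_pos": [0, 0, -0.02], "rot": [0, 0, 0], "hand": 0}
    - {"delta_pos": [0, 0, -0.02], "rot": [0, 0, 0], "hand": 0}
    - {"delta_pos": [0, 0, -0.02], "rot": [0, 0, 0], "hand": 0}
    - {"delta_pos": [0, 0, -0.02], "rot": [0, 0, 0], "hand": 0}
    - {"delta_pos": [0, 0, -0.02], "rot": [0, 0, 0], "hand": 0}
    - {"delta_pos": [0, 0, -0.02], "rot": [0, 0, 0], "hand": 0}
    - {"delta_pos": [0, 0, 0], "rot": [0, 0, 0], "hand": 0}
    - {"delta_pos": [0, 0, 0], "rot": [0, 0, 0], "hand": 0}

```text
time_s: 15.58
tcp_pos: [0.4993, -0.3928, 0.291]
tcp_rot: [0.001, 0.995, -0.103, 0.002]
force: [-1.0, -0.6, 0.2]
width: 0.498
grip_force: 0.0
```

Run:
```python
from h import *
s=manip.read_state(); im=camera("wrist"); print(s["time_s"],s["tcp_pos"])
cv2.imwrite("pics/w6.png",im[:,:,::-1])
print(rect(mask(im,[60,100,30],[82,255,255],(200,60,450,280)),.032,"wrist",s))
print(rect(mask(im,[100,120,100],[128,255,255],(200,60,450,280)),.003,"wrist",s))
```

```text
15.5833 [ 0.49926498 -0.39275564  0.29104784]
(((473.7084655761719, -401.21136474609375), (97.02965545654297, 162.76109313964844), 63.56793975830078), 406)
(((494.28924560546875, -387.4801025390625), (139.44464111328125, 168.34388732910156), 78.0853500366211), 3242)
```

View pics/w6.png

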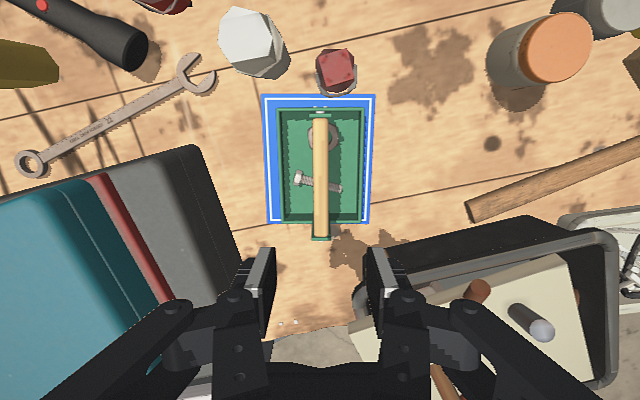

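The tray stands on the mat, lengthwise, with the nut at (322,138) and the bolt at (318,182) inside. The rim corners are near (277,107), (364,107), (359,222) and (283,222). I check the centring in numbers.

Run:
```python
from h import *
s=manip.read_state()
a=back([[277,107],[364,107],[359,222],[283,222]],.035,"wrist",s)[:,:2]; h=back([[320,117],[321,237]],.098,"wrist",s)[:,:2]
b=back([[262,94],[376,96],[369,223],[268,223]],.003,"wrist",s)[:,:2]
print(a.round(4),a.mean(0),h.mean(0),b.round(4),b.mean(0))
```

```text
[[ 0.5711 -0.3563]
 [ 0.5508 -0.4526]
 [ 0.4143 -0.423 ]
 [ 0.434  -0.3294]] [ 0.49254965 -0.39033911] [ 0.49297843 -0.39020372] [[ 0.5893 -0.338 ]
 [ 0.5585 -0.4727]
 [ 0.3968 -0.4374]
 [ 0.4253 -0.3025]] [ 0.49246547 -0.38767204]
```

The tray is centred to about 3 mm, and the robot is clear of it.

```bash
python3 -c "
from bench import manip
print(manip.sign_off())"
```

```text
the job is handed in; nothing more can be done
None
```

I moved the tray with the bolt and nut onto the blue mat: it stands lengthwise, within about 3 mm of centre, with both pieces still in it; the gripper is clear and the job is handed in (about 16 s on the robot's clock).

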